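# Bring round the open well of a medicine wheel and load the tablet tube

### The arm

A 7-joint arm with a two-finger parallel gripper is mounted at the origin on the work surface. World frame = base frame: x ahead of the robot, y to its left, z up, the work surface at z = 0. Lengths are in m, angles in rad, forces in N, time in s.
With the tool pointing down it reaches from about 0.4 to 0.85 m from the base axis. Payload 10.4 kg.
Tool frame: the origin (TCP) lies on the centre line of the jaws, within the pads' length; the fingertips stand 8 mm ahead of it and the grasp point (between the pads) lies 11 mm behind it (r.finger_overhang is the distance from the TCP to the fingertips, in m); z points along the fingers, y is the line along which they close (so a half turn about z gives the same grasp; the last joint's range is limited). The gripper opens to 87 mm and grips with 3 to 60 N. Pads are 19 mm wide; open, the fingers measure 117 mm over their backs; the gripper's body (75 mm by 190 mm) begins 51 mm behind the grasp point.
Start: joints at [1.29, 0.332, -0.065, 1.46, 0.022, 1.35, -0.088], TCP at [0.159, -0.604, 0.231] pointing down, gripper open.
Joint ranges: [-2.6, 2.6], [-0.5, 2.12], [-1.47, 1.34], [0.16, 2.42], [-1.27, 4.41], [0.06, 2.06], [-2.6, 2.6]. Speed limits (rad/s): [2.22, 2.22, 2.79, 2.79, 3.14, 3.14, 3.14].

### API

Orientations are given as a unit quaternion [x, y, z, w].
In Python, from bench import r, vision gives the robot as it stands.
- The arm moves only by the tool drive_tool, never from a script. Its argument "series" is a list of rows, each a list of 2 entries, a list of its own where there are three numbers: the shift along the world's x, y, z in cm, then the turn about the world's z in degrees. A call has exactly 10 rows; each row shifts and turns the commanded pose from where the row before left it; what a row does not reach is not made up. A row lasts 1/8 s, in which the tool goes at most 62.5 mm and 10.7 degrees, less where a joint would pass 70% of its speed; a pose out of reach is approached as far as the arm can. A call with a gripper value outside its range is refused whole. "hand" is the closure, from 0 (fully open) to 1 (shut), set as the call begins (left out, the last holds). The fingers move at their own pace and stop on an object; "newtons" is the grip in N (left out, the last holds). Time passes only in rows, so rows that do not move let the fingers close, or fill a call up. It gives the time, the measured TCP pose, the force, the opening and the grip force at its end, in the units of the state.
- r.read_state(): the state, without advancing time (a new reading comes with each control period).
- vision.camera(name): name is "scene" or "top" or "wrist"; returns a dict with "color" (420x560x3 uint8, red, green, blue), "intrinsics" (3x3 intrinsics, pixels), "R" (3x3) and "t" (3): a world point X has camera coordinates R X + t; the wrist camera has in their place "mount" (4x4, takes a point from camera to tool coordinates, whose origin is the TCP and whose axes are the flange's). Camera axes: x right, y down, z forward; pixel columns grow to the right and rows downward; lengths in m; the calibration is good to about 2 mm. A picture is of the moment at which its call begins: read the wrist's pose just before it. There is no depth.
- r.close_job(): hands the job in; it is judged then, once.
The state is a dict: "time": time; "joint_positions": joint angles; "joint_vel": joint speeds; "joint_torque": joint torques, N m; "ee_pos": TCP position; "eef_rot": TCP orientation; "ft_force": force on the tool from outside, world axes, zero at the start; "torque": the same for the moment, N m; "width": finger opening in m; "grip_force": force on a finger pad.
Only numpy, scipy, OpenCV 4.12 (cv2) and the standard library are available. Lean on these libraries where they do the work, as an engineer would, in place of code of your own. Each camera call takes 0.05 s, during which the arm holds its last target. There are 200 camera calls.

### The job

On the bedside table stands a seven-compartment medicine wheel whose one open well is turned down out of sight in its shroud. With a light fingertip on the rubber rim, stroke the free-spinning wheel round without flinging it until the open well faces straight up, and take the finger off; then stand the slim tablet tube upright in that well, gently, with the wheel left facing up. Do not press hard on the wheel (its sprung axle bends) and leave the food and the other things on the table where they are.

Things in the scene. Friction and masses are not known exactly. Their poses are not given: they have to be found in the camera images.
- dispenser: Stand of the medicine wheel, fixed: white base plate 170 (x) x 200 (y) x 14 mm, an upright at each end in x. Origin: centre of its underside; x parallel to the wheel's axle, y level across the wheel, z up. The axle lies over the origin, parallel to x, in a yoke clamped at an unreported height of 110 to 140 mm above the table: feel for it. Fingers pressing stand or wheel with over 15 N damage it.
- under_rim (a point): Point on the base plate (14 mm above the table) straight below the middle of the wheel's black rubber finger rim: radius 78 mm, 26 mm wide (stand x -47 to -21 mm), so its top is 188 to 218 mm above the table. Same axes as the stand. The axle is sprung: from about 2.5 N of downward press it gives 1 mm per 3 N, at most 14 mm, and rises again when let go.
- under_well (a point): Point on the base plate (14 mm above the table) straight below the open well when that faces up. The drum (stand x -21 to 27 mm, seven-sided, radius at most 73 mm) has six closed white lids and one open well, 36 mm across y, 36 mm along x and 34 mm deep. Facing up, its mouth is 68 mm and its floor 34 mm above the axle. Same axes as the stand.
- shroud_foot (a point): Point on the base plate below the white shroud wall at stand y = +87 mm (its twin is at -87 mm); these walls hide the wheel's lower part and reach 17 mm above the axle. Yoke and uprights (stand x beyond +-53 mm) reach at most 14 mm above it.
- wheel (a joint): Turn of the wheel about the stand's x axis, rad, unlimited. At 0 (or +-6.283) the open well faces straight up; at angle a it points along (0, -sin a, cos a) in the stand's frame: moving the rim's top to the stand's +y lowers the value. Starts between 1.5 and 4.78, well hidden in the shroud. Bearing friction 0.03 N m: about 0.4 N along the rim turns it; let go, it soon stops.
- tube: Slim white tablet tube, 28 mm diameter, 90 mm tall, 40 g, standing loose on the table. Origin: centre of its underside; z is its long axis.
- pill_jar: Bystander: stout amber jar, 54 mm diameter, 75 mm tall. Origin: centre of its underside.
- drink_cup: Bystander: closed white milk drink cup, 72 mm across the top, 96 mm tall. Origin: centre of its underside.
- yoghurt_tub: Bystander: yoghurt tub, 98 mm across the top, 62 mm tall. Origin: centre of its underside.
- cheese_tray: Bystander: shallow tray with cheese, 110 x 140 x 24 mm. Origin: centre of its underside.
- salad_tub: Bystander: tub of salad, 100 x 130 x 50 mm. Origin: centre of its underside.
- bread: Bystander: slice of bread, 70 x 100 x 14 mm. Origin: centre of its underside.
There are look-alikes about, which are no part of the job. What is meant by the tube is not orange or purple, and is the larger of those in its own colour.

How it is judged:
By the outcome, as a careful person would: the job done as asked, in the order asked, and still so for the second after the job is handed in, with the robot touching nothing.
It also fails if it takes over 72 s, if anything falls off the work surface, if the arm or the gripper's body presses on something with over 40 N, if the wrist force passes 120 N, or if a joint passes its speed limit or range.

## Working session

There is one attempt and no reset: what is moved stays moved. The work goes in short steps, Python scripts to look and compute and a tool call to move; the robot and the scene stay as the last step left them, time stands still between calls to the robot, and variables do not carry over. Pictures are saved under pics/ and viewed, at most 10 in all, crops included, and the job is handed in when it is done.

Besides the shell and the picture viewer there is one more tool, called after "Emit:" in YAML: its name, and indented under it one key for each argument. drive_tool: Moves the arm, as the interface text tells. Its arguments: {"type":"object","properties":{"series":{"type":"array"},"hand":{"type":"number"},"newtons":{"type":"number"}},"required":["series"]}

```bash
mkdir -p pics; ls
cat > h.py <<'E'
import numpy as np, cv2
from bench import r, vision
def snap(n,f):
    s=r.read_state(); c=vision.camera(n); cv2.imwrite('pics/'+f,c['color'][:,:,::-1]); 
    np.savez('pics/'+f[:-4]+'.npz',**{k:np.array(v) for k,v in c.items()},ee=s['ee_pos'],q=s['eef_rot']); return c
def ray(f,u,v,z):
    d=np.load('pics/'+f+'.npz'); R,t,K=d['R'],d['t'],d['intrinsics']
    o=-R.T@t; w=R.T@np.linalg.solve(K,[u,v,1]); return o+w*(z-o[2])/w[2]
def proj(f,X):
    d=np.load('pics/'+f+'.npz'); p=d['intrinsics']@(d['R']@np.array(X)+d['t']); return p[:2]/p[2]
E
python3 - <<'E'
from h import *
for n in('scene','top'):
    c=snap(n,n+'0.png'); print(n,-c['R'].T@c['t'])
print(r.read_state())
E
```

```text
pics
scene [ 1.22369097 -0.29547539  0.71284342]
top [ 0.37399513 -0.02318825  0.91526808]
{'time': 0.1, 'joint_positions': array([ 1.29037909,  0.33281386, -0.06471396,  1.46084349,  0.02159809,
        1.34995024, -0.08848576]), 'joint_vel': array([ 0.00050679, -0.00369039, -0.00050943, -0.00131646,  0.00137386,
       -0.00017848, -0.00116209]), 'joint_torque': array([ 1.73976452e-03, -6.24553657e+01,  2.49374646e-02, -3.90716100e+01,
       -6.14014850e-02,  3.66875832e-02,  6.97941869e-05]), 'ee_pos': array([ 0.15927217, -0.6040045 ,  0.22983692]), 'eef_rot': array([ 9.91699614e-01,  1.28574647e-01, -1.11922077e-04, -6.50174682e-04]), 'ft_force': array([ 0.12371713, -0.82228642,  0.0499961 ]), 'torque': array([-0.03637678,  0.04008108,  0.01394153]), 'grip_force': 0.0, 'width': 0.08718260241438841}
```

View pics/scene0.png

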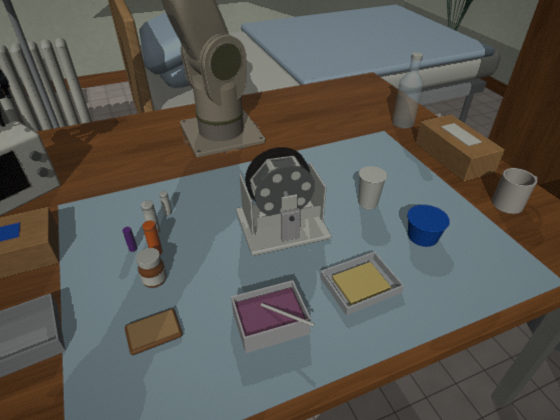

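View pics/top0.png

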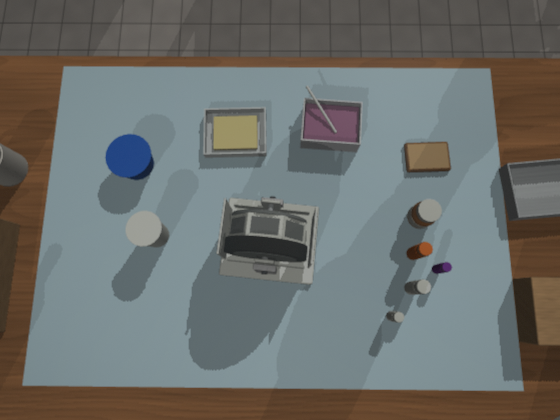

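The top view shows the dispenser at (268,242). These could be taken for the tube: white at (421,287), a smaller white at (396,317), orange at (420,251), purple at (442,268), and the jar at (427,212). By the description I choose the larger white one at top (421,287), scene (149,215). One crop to check it.

Run:
```python
from h import *
t=cv2.imread('pics/top0.png'); s=cv2.imread('pics/scene0.png')
a=cv2.resize(t[190:290,208:328],None,fx=3.3,fy=3.3,interpolation=cv2.INTER_CUBIC)   # 396x330
b=cv2.resize(t[235:335,370:470],None,fx=3.3,fy=3.3,interpolation=cv2.INTER_CUBIC)
c=cv2.resize(s[185:265,110:190],(264,264),interpolation=cv2.INTER_CUBIC)
d=cv2.resize(s[140:255,230:335],(289,316)[::1],interpolation=cv2.INTER_CUBIC)
im=np.zeros((600,760,3),np.uint8); im[:280,:396]=a[:280]; im[:330,400:730]=b; im[336:600,400:664]=c; im[284:600,:289]=d
cv2.imwrite('pics/crop1.png',im)
for p in [(421,287),(396,317),(420,251),(442,268)]: print(p,ray('top0',*p,.09))
for p in [(427,210)]: print(p,ray('top0',*p,.075))
for p in [(221,277),(313,282),(317,207),(228,201)]: print(p,ray('top0',*p,.014))
print(ray('scene0',149,206,.09), ray('scene0',166,194,.07))
print(ray('top0',280,210,0),ray('top0',380,210,0))
```

```text
(421, 287) [ 0.40223045 -0.28517367  0.09      ]
(396, 317) [ 0.34597254 -0.23460072  0.09      ]
(420, 251) [ 0.47143506 -0.28744886  0.09      ]
(442, 268) [ 0.43877363 -0.32792597  0.09      ]
(427, 210) [ 0.55670607 -0.3114667   0.075     ]
(221, 277) [0.42220068 0.11086266 0.014     ]
(313, 282) [ 0.41334382 -0.08327914  0.014     ]
(317, 207) [ 0.57504909 -0.09321833  0.014     ]
(228, 201) [0.58722337 0.1018065  0.014     ]
[ 0.41471141 -0.28910675  0.09      ] [ 0.35781257 -0.24244241  0.07      ]
[ 0.57080994 -0.01230477  0.        ] [ 0.5723108  -0.23350629  0.        ]
```

View pics/crop1.png

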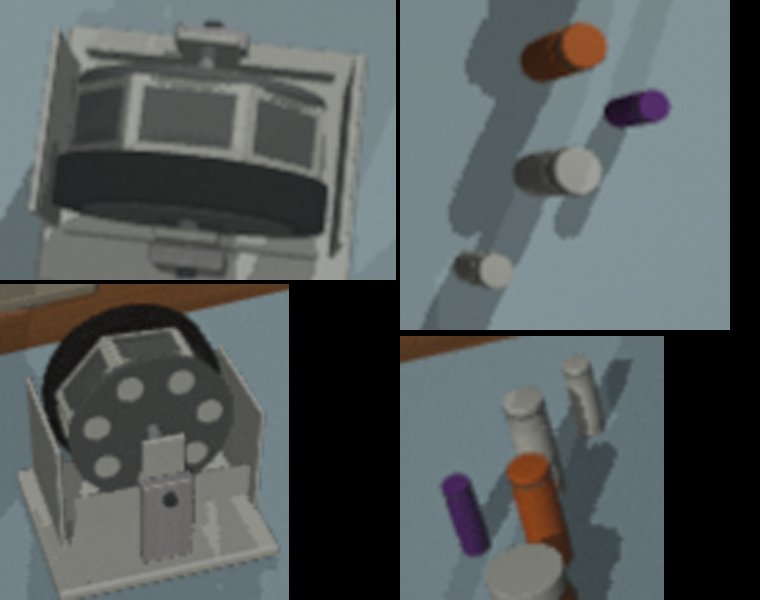

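The crop confirms the choice. The larger white tube is at crop (578,170), which is top (421,287). The orange, purple and small white ones are clearly distinct. The rim is on the robot's side of the drum, so stand +x is roughly world +x, with about -3° of yaw. Moving over the wheel with the fingers shut.

Emit:
drive_tool:
  series:
    - [[3,3,2],-1.8]
    - [[3,3,2],-1.8]
    - [[3,3,2],-1.8]
    - [[3,3,2],-1.8]
    - [[3,3,2],-1.8]
    - [[3,3,1],-1.8]
    - [[3,3,1],-1.8]
    - [[3,3,1],-1.8]
    - [[3,3,1],-1.8]
    - [[3,3,1],-1.7]
  hand: 1
  newtons: 20

```text
time: 1.35
ee_pos: [0.4601, -0.3033, 0.3806]
eef_rot: [1.0, -0.028, -0.0, -0.0]
ft_force: [0.2, 0.1, -0.1]
width: 0.0017
grip_force: 0.0
```

Emit:
drive_tool:
  series:
    - [[0,4,0],0]
    - [[0,4,0],0]
    - [[0,4,0],0]
    - [[0,4,0],0]
    - [[0,4,0],0]
    - [[0,4,0],0]
    - [[0,4,0],0]
    - [[0,3.5,0],0]
    - [[0,0,0],0]
    - [[0,0,0],0]

```text
time: 2.6
ee_pos: [0.4593, 0.0099, 0.3804]
eef_rot: [1.0, -0.028, -0.0, 0.0]
ft_force: [0.4, -0.4, -0.4]
width: 0.0005
grip_force: 0.0
```

Run:
```python
from h import *
from scipy.spatial.transform import Rotation as Ro
snap('wrist','wr1.png'); snap('top','top1.png'); snap('scene','scene1.png')
d=np.load('pics/wr1.npz'); print(d['ee'],Ro.from_quat(d['q']).as_matrix().round(3),d['mount'].round(3),d['intrinsics'][0,0])
s=r.read_state(); print(s['time'],s['ft_force'],s['joint_positions'].round(2),s['width'])
```

```text
[0.45930184 0.00992019 0.38035104] [[ 0.998 -0.055 -0.   ]
 [-0.055 -0.998 -0.   ]
 [-0.     0.    -1.   ]] [[-0.001 -0.957 -0.289  0.078]
 [ 1.    -0.001 -0.001 -0.001]
 [ 0.001 -0.289  0.957 -0.155]
 [ 0.     0.     0.     1.   ]] 343.5448261425457
2.75 [ 0.03037087 -0.23412091  0.27811868] [ 0.53 -0.05 -0.61  1.58 -0.03  1.61 -1.71] 0.0004218675117829747
```

View pics/wr1.png

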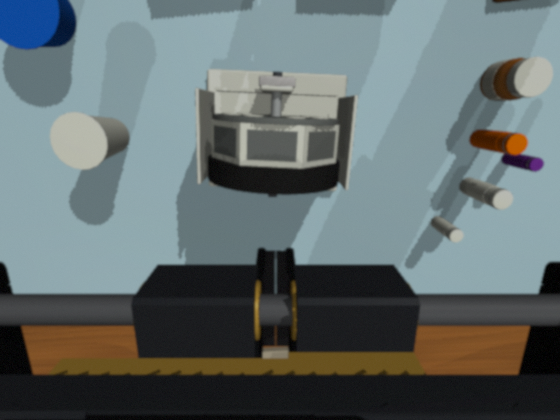

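The wrist view shows the stand ahead. Its plate's far edge is at about (209,70)-(345,76), and the rim top is at about (275,180). The white tube is at (485,192). Next I fit the stand pose and axle height from edges in all three views.

```bash
cat > fit.py <<'E'
from h import *
from scipy.spatial.transform import Rotation as Ro
from scipy.optimize import minimize, differential_evolution
def cam(f):
    d=dict(np.load('pics/'+f+'.npz'))
    if 'mount' in d:
        T=np.eye(4);T[:3,:3]=Ro.from_quat(d['q']).as_matrix();T[:3,3]=d['ee']
        W=np.linalg.inv(T@d['mount']); d['R'],d['t']=W[:3,:3],W[:3,3]
    return d
def seg(a,b,n=40): return np.linspace(a,b,n)
def model(h):
    L=[]
    z=.014
    c=[(-.085,-.1,z),(.085,-.1,z),(.085,.1,z),(-.085,.1,z)]
    for i in range(4): L.append(seg(c[i],c[(i+1)%4]))
    for s in(-1,1): L.append(seg((-.03,s*.087,h+.017),(.03,s*.087,h+.017)))
    a=np.linspace(-1,1,60)
    for x in(-.047,-.021): L.append(np.c_[np.full(60,x),.078*np.sin(a),h+.078*np.cos(a)])
    return np.vstack(L)
def place(P,p):
    c,s=np.cos(p[2]),np.sin(p[2]); return np.c_[p[0]+c*P[:,0]-s*P[:,1],p[1]+s*P[:,0]+c*P[:,1],P[:,2]]
def pr(d,X):
    q=(d['R']@X.T+d['t'][:,None]); q=d['intrinsics']@q; return (q[:2]/q[2]).T
E
python3 - <<'E'
from fit import *
fs=['top0','scene0','wr1']; C=[cam(f) for f in fs]; D=[]
for f in fs:
    g=cv2.GaussianBlur(cv2.imread('pics/'+f+'.png',0),(3,3),0); e=cv2.Canny(g,30,80)
    D.append(cv2.distanceTransform(255-e,cv2.DIST_L2,5))
def cost(p):
    X=place(model(p[3]),p); s=0
    for d,D_ in zip(C,D):
        q=pr(d,X); v=cv2.remap(D_,q[:,0].astype(np.float32),q[:,1].astype(np.float32),cv2.INTER_LINEAR)
        s+=np.minimum(v,4).mean()
    return s
b=[(.46,.54),(-.03,.05),(-.12,.03),(.108,.142)]
R=differential_evolution(cost,b,seed=1,maxiter=150); print(R.x,R.fun)
out=[]
for f,d,(u,v) in zip(fs,C,[(205,185),(225,135),(185,55)]):
    k=4; w=130
    im=cv2.imread('pics/'+f+'.png')[v:v+w,u:u+w+(35 if f=='wr1' else 0)]; im=cv2.resize(im,None,fx=2.9,fy=2.9,interpolation=cv2.INTER_CUBIC)
    for q in pr(d,place(model(R.x[3]),R.x)): cv2.circle(im,tuple(int(z) for z in ((q-[u,v]+.5)*2.9)),1,(0,0,255),-1)
    out.append(im)
I=np.zeros((600,800,3),np.uint8); I[:377,:377]=out[0]; I[:377,400:777]=out[1]; 
o=cv2.resize(out[2],(280,220)); I[380:,:280]=o
cv2.imwrite('pics/ov.png',I)
E
```

```text
[ 0.50073112  0.00956358 -0.10356243  0.1147286 ] 3.9408702850341797
```

View pics/ov.png

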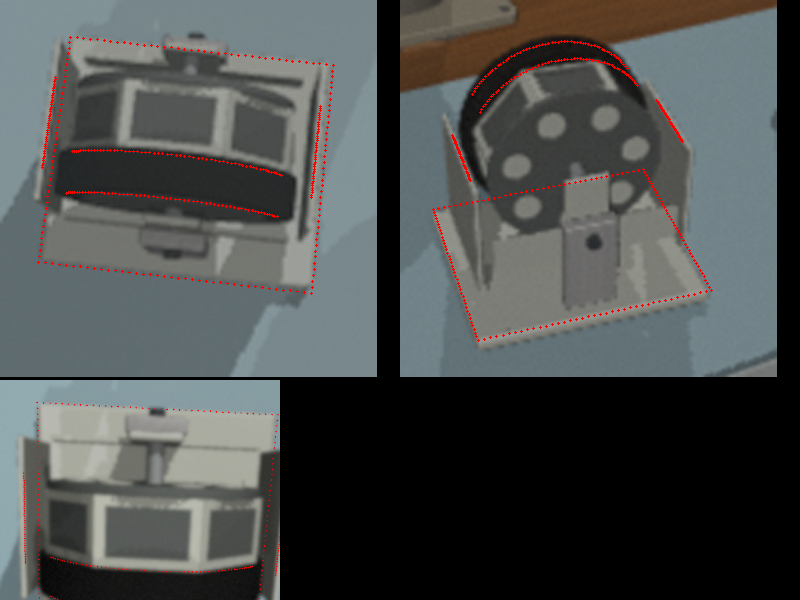

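The overlay fits well: plate corners, rim arcs and wall tops all coincide. Stand at (0.5007, 0.0096), yaw -5.9°, axle about 0.115 m. Next I get the wheel angle from the end-disc dots, where the well's dot is missing or hidden below.

Run:
```python
from fit import *
p=[.50073,.00956,-.10356,.11473]
d=cam('scene0')
n=np.array([np.cos(p[2]),np.sin(p[2]),0]); ey=np.array([-n[1],n[0],0]); o0=np.array([p[0],p[1],p[3]])
for u,v in [(551,125),(605,118),(636,148),(620,192),(527,207),(516,166)]:
    U=225+(u-400)/2.9-.5;V=135+v/2.9-.5
    o=-d['R'].T@d['t'];w=d['R'].T@np.linalg.solve(d['intrinsics'],[U,V,1])
    X=o+w*((o0+.027*n-o)@n)/(w@n)-o0
    y,z=X@ey,X[2]; print(round(y,4),round(z,4),'r',round(np.hypot(y,z),4),'a=',round(np.degrees(np.arctan2(-y,z)),1))
# lids in top view: edges of the top lid
for f,pts in (('top0',[(131,80),(218,90)]),):
    for u,v in pts:
        X=ray(f,205+u/2.9-.5,185+v/2.9-.5,.1147+.068)-o0; print('lid corner', X@n, X@ey)
```

```text
-0.0214 0.0537 r 0.0578 a= 21.8
0.0219 0.0513 r 0.0558 a= -23.1
0.0486 0.0167 r 0.0514 a= -71.0
0.0365 -0.0254 r 0.0445 a= -124.8
-0.042 -0.0225 r 0.0476 a= 118.2
-0.0499 0.0206 r 0.054 a= 67.6
lid corner 0.023433510715221633 0.032286836813620795
lid corner 0.023100010010485474 -0.021273278290760547
```

Emit:
drive_tool:
  series:
    - [[0.8,0.3,-2],-1.4]
    - [[0,0,-2],-1.3]
    - [[0,0,-2],0]
    - [[0,0,-2],0]
    - [[0,0,-2],0]
    - [[0,0,-2],0]
    - [[0,0,-2],0]
    - [[0,0,-2],0]
    - [[0,0,-0.5],0]
    - [[0,0,0],0]

```text
time: 4.0
ee_pos: [0.4675, 0.0133, 0.2158]
eef_rot: [0.999, -0.051, -0.0, -0.0]
ft_force: [-0.6, -0.2, 0.2]
width: 0.0005
grip_force: 0.0
```

Dots sit at lid boundaries, so I only get the phase: a lid is near the top at about -4°, and the well is at roughly 98, 149, 201 or 252°. I'll feel for the rim top.

Emit:
drive_tool:
  series:
    - [[0,0,-0.2],0]
    - [[0,0,-0.2],0]
    - [[0,0,-0.2],0]
    - [[0,0,-0.2],0]
    - [[0,0,0],0]
    - [[0,0,0],0]
    - [[0,0,0],0]
    - [[0,0,0],0]
    - [[0,0,0],0]
    - [[0,0,0],0]

```text
time: 5.25
ee_pos: [0.4675, 0.0137, 0.208]
eef_rot: [0.999, -0.051, 0.0, 0.0]
ft_force: [-2.9, 0.8, 5.8]
width: 0.0005
grip_force: 2.5
```

Emit:
drive_tool:
  series:
    - [[0,0,-0.1],0]
    - [[0,0,-0.1],0]
    - [[0,0,-0.1],0]
    - [[0,0,0],0]
    - [[0,0,0],0]
    - [[0,0,0],0]
    - [[0,0,0],0]
    - [[0,0,0],0]
    - [[0,0,0],0]
    - [[0,0,0],0]

```text
time: 6.5
ee_pos: [0.4675, 0.0138, 0.2056]
eef_rot: [0.999, -0.051, 0.0, 0.0]
ft_force: [-4.4, 0.5, 12.4]
width: -0.0001
grip_force: 5.9
```

The rim top is felt at TCP 0.2092, so its height is 0.201 m and the axle is at 0.123 m. I back off to a light touch and make a half stroke toward +y.

Emit:
drive_tool:
  series:
    - [[0,0,0.4],0]
    - [[0.05,0.5,0],0]
    - [[0.05,0.5,0],0]
    - [[0.05,0.5,0],0]
    - [[0.05,0.5,-0.016],0]
    - [[0.05,0.5,-0.05],0]
    - [[0.05,0.5,-0.08],0]
    - [[0.05,0.5,-0.115],0]
    - [[0.05,0.5,-0.15],0]
    - [[0,0,0],0]

```text
time: 7.75
ee_pos: [0.4713, 0.0541, 0.2043]
eef_rot: [0.999, -0.05, -0.0, -0.0]
ft_force: [-0.0, -0.6, 0.5]
width: 0.0003
grip_force: 0.0
```

```bash
cat > phase.py <<'E'
from fit import *
import sys
f=sys.argv[1]
snap('scene',f+'.png'); snap('top',f+'t.png')
a=cv2.imread('pics/'+f+'.png')[135:250,225:345]; b=cv2.imread('pics/'+f+'t.png')[185:285,208:328]
I=np.hstack([cv2.resize(a,(400,383),interpolation=cv2.INTER_CUBIC),cv2.resize(b,(400,333),interpolation=cv2.INTER_CUBIC)[:383] if 0 else cv2.copyMakeBorder(cv2.resize(b,(400,333),interpolation=cv2.INTER_CUBIC),0,50,0,0,cv2.BORDER_CONSTANT)])
cv2.imwrite('pics/'+f+'c.png',I); print(r.read_state()['time'])
E
python3 phase.py s1
```

```text
7.85
```

View pics/s1c.png

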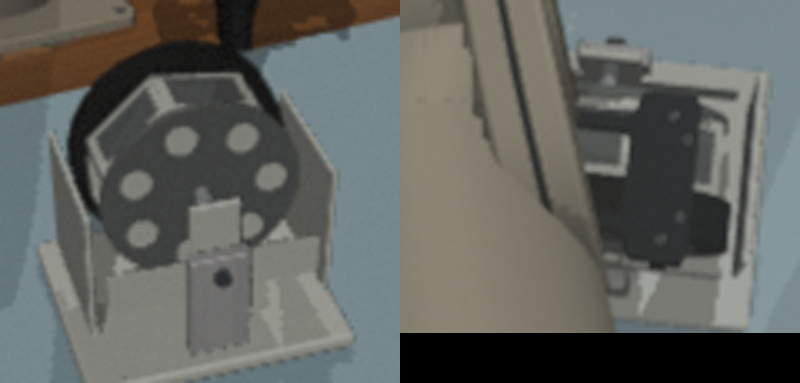

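The dots moved about 8° clockwise, the right direction, with the finger off contact at the end. So the fingertip is narrower than I assumed. I feel for contact again here to learn the profile.

Emit:
drive_tool:
  series:
    - [[0,0,-0.1],0]
    - [[0,0,-0.1],0]
    - [[0,0,-0.1],0]
    - [[0,0,-0.1],0]
    - [[0,0,-0.1],0]
    - [[0,0,0],0]
    - [[0,0,0],0]
    - [[0,0,0],0]
    - [[0,0,0],0]
    - [[0,0,0],0]

```text
time: 9.1
ee_pos: [0.4714, 0.0538, 0.1995]
eef_rot: [0.999, -0.051, 0.0, -0.0]
ft_force: [-2.2, 2.7, 5.0]
width: 0.0006
grip_force: 2.9
```

```bash
cat > dots.py <<'E'
from fit import *
def dots(f, zc=.1233):
    """bright round spots on the end disc -> phase (deg, mod 51.43) of dot pattern"""
    d=cam(f); g=cv2.imread('pics/'+f+'.png',0)
    n=np.array([np.cos(-.10356),np.sin(-.10356),0]); ey=np.array([-n[1],n[0],0]); o0=np.array([.50073,.00956,zc])+.027*n
    # rectify disc plane: 0.5 mm/px, image x = +stand y, image y = -z
    S=240; ij=np.stack(np.meshgrid(np.arange(S),np.arange(S)),-1).reshape(-1,2)
    Y=(ij[:,0]-S/2)*.0007; Z=(S/2-ij[:,1])*.0007
    q=pr(d,o0+Y[:,None]*ey+Z[:,None]*[0,0,1]).astype(np.float32)
    R=cv2.remap(g,q[:,0].reshape(S,S),q[:,1].reshape(S,S),cv2.INTER_CUBIC)
    ang=np.arange(0,360,.5); best=[]
    for r_ in np.arange(.046,.060,.001):
      for cz in np.arange(-.006,.0061,.002):
        a=np.radians(ang); u=S/2-r_*np.sin(a)/.0007; v=S/2-(r_*np.cos(a)+cz)/.0007
        p=cv2.remap(cv2.GaussianBlur(R,(9,9),0).astype(np.float32),u.astype(np.float32)[None],v.astype(np.float32)[None],cv2.INTER_LINEAR)[0]
        m=(ang<110)|(ang>250); F=(p[m]*np.exp(-7j*a[m])).sum()
        best.append((abs(F),r_,cz,np.degrees(-np.angle(F))/7))
    b=max(best); return R,(round(b[0]),round(b[1],3),round(b[2],3),round(b[3]%51.43,1))
if __name__=='__main__':
    import sys
    for f in sys.argv[1:]:
        R,b=dots(f); cv2.imwrite('pics/rect_'+f+'.png',R); print(f,b)
E
python3 -c "
from h import *
snap('scene','s2.png')"
python3 dots.py scene0 s1 s2
```

```text
scene0 (6255, np.float64(0.048), np.float64(-0.002), np.float64(24.0))
s1 (7187, np.float64(0.052), np.float64(-0.002), np.float64(16.3))
s2 (7182, np.float64(0.052), np.float64(-0.002), np.float64(15.9))
```

Contact at y = +40 is at TCP about 0.2005, so the tip half-width is about 4 mm. The dot phase confirms a 7.7° turn. Now I go back to y = -40 and make a full arc stroke.

Emit:
drive_tool:
  series:
    - [[0,0,2],0]
    - [[-0.28,-2.7,0],0]
    - [[-0.28,-2.7,0],0]
    - [[-0.28,-2.7,0],0]
    - [[0,0,0],0]
    - [[0,0,-1],0]
    - [[0,0,-0.5],0]
    - [[0,0,-0.25],0]
    - [[0,0,-0.25],0]
    - [[0,0,0],0]

```text
time: 10.4
ee_pos: [0.4627, -0.0278, 0.1998]
eef_rot: [0.999, -0.051, -0.0, 0.001]
ft_force: [-4.8, -3.3, 7.7]
width: 0.0004
grip_force: 4.0
```

Emit:
drive_tool:
  series:
    - [[0.08,0.8,0.36],0]
    - [[0.08,0.8,0.26],0]
    - [[0.08,0.8,0.17],0]
    - [[0.08,0.8,0.08],0]
    - [[0.08,0.8,0.01],0]
    - [[0.08,0.8,-0.01],0]
    - [[0.08,0.8,-0.08],0]
    - [[0.08,0.8,-0.17],0]
    - [[0.08,0.8,-0.26],0]
    - [[0.08,0.8,-0.36],0]

```text
time: 11.65
ee_pos: [0.4711, 0.0537, 0.1994]
eef_rot: [0.999, -0.051, 0.0, -0.0]
ft_force: [-1.1, 2.2, 5.3]
width: 0.0005
grip_force: 2.8
```

```bash
python3 -c "
from h import *
snap('scene','s3.png');print(r.read_state()['ft_force'])"
python3 dots.py s3
```

```text
[-2.21332986  3.23238635  5.24843026]
s3 (9841, np.float64(0.052), np.float64(-0.002), np.float64(6.3))
```

Emit:
drive_tool:
  series:
    - [[0,0,2],0]
    - [[-0.28,-2.7,0],0]
    - [[-0.28,-2.7,0],0]
    - [[-0.28,-2.7,0],0]
    - [[0,0,0],0]
    - [[0,0,-1],0]
    - [[0,0,-0.5],0]
    - [[0,0,-0.25],0]
    - [[0,0,-0.22],0]
    - [[0,0,0],0]

```text
time: 12.95
ee_pos: [0.4624, -0.0287, 0.2]
eef_rot: [0.999, -0.051, -0.0, 0.0]
ft_force: [-4.7, -1.5, 5.8]
width: 0.0003
grip_force: 3.0
```

Emit:
drive_tool:
  series:
    - [[0.08,0.8,0.35],0]
    - [[0.08,0.8,0.25],0]
    - [[0.08,0.8,0.17],0]
    - [[0.08,0.8,0.08],0]
    - [[0.08,0.8,0.01],0]
    - [[0.08,0.8,-0.01],0]
    - [[0.08,0.8,-0.08],0]
    - [[0.08,0.8,-0.17],0]
    - [[0.08,0.8,-0.26],0]
    - [[0.08,0.8,-0.36],0]

```text
time: 14.2
ee_pos: [0.4708, 0.0528, 0.1997]
eef_rot: [0.999, -0.051, 0.0, -0.0]
ft_force: [-1.9, 2.5, 5.7]
width: 0.0006
grip_force: 3.1
```

```bash
python3 -c "
from h import *
snap('scene','s4.png');print(r.read_state()['ft_force'])
cv2.imwrite('pics/s34.png',np.hstack([cv2.resize(cv2.imread('pics/%s.png'%f)[135:250,225:345],(400,383),interpolation=cv2.INTER_CUBIC) for f in('s3','s4')]))"
python3 dots.py s4
```

```text
[-1.66860467  3.7950883   4.62348006]
s4 (10921, np.float64(0.046), np.float64(-0.004), np.float64(49.9))
```

View pics/s34.png

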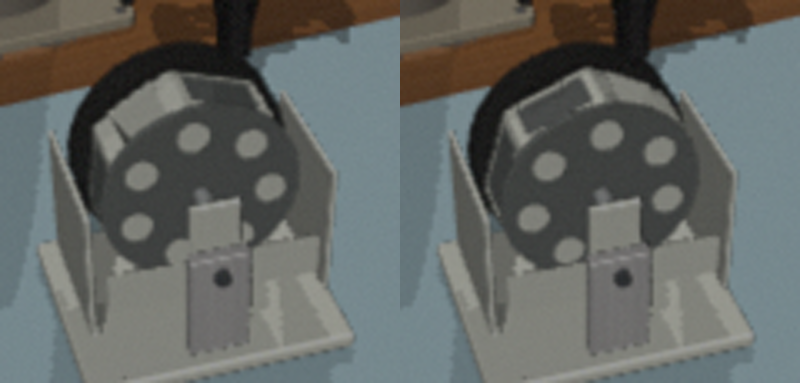

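The dot phase fits two strokes of about 59° each. The facets differ in shade: a plain pale one sits at about -27° in the right panel (640,90), next to a framed grey one at (555,105). I lift off and look from the wrist camera to decide.

Emit:
drive_tool:
  series:
    - [[0,0,2],0]
    - [[0,0,3],0]
    - [[0.5,-0.8,2],0]
    - [[0.5,-0.8,2],0]
    - [[0.5,-0.8,2],0]
    - [[0.5,-0.8,1],0]
    - [[0.5,-0.8,1],0]
    - [[0.5,-0.2,0],0]
    - [[0,0,0],0]
    - [[0,0,0],0]

```text
time: 15.5
ee_pos: [0.5003, 0.01, 0.329]
eef_rot: [0.999, -0.051, -0.0, -0.0]
ft_force: [0.1, -0.4, -0.4]
width: 0.0002
grip_force: 0.0
```

```bash
python3 -c "
from h import *
w=snap('wrist','w5.png'); snap('scene','s5.png'); snap('top','t5.png')
W=cv2.imread('pics/w5.png')[0:260,140:420]; S=cv2.imread('pics/s5.png')[145:215,240:325]
cv2.imwrite('pics/v5.png',np.hstack([cv2.resize(W,(520,483),interpolation=cv2.INTER_CUBIC),cv2.copyMakeBorder(cv2.resize(S,(272,224),interpolation=cv2.INTER_CUBIC),0,259,0,0,cv2.BORDER_CONSTANT)]))
print(r.read_state()['ee_pos'],r.read_state()['time'])"
python3 dots.py s5
```

```text
[0.50037351 0.0098853  0.32939963] 15.65
s5 (10683, np.float64(0.047), np.float64(-0.002), np.float64(49.4))
```

View pics/v5.png

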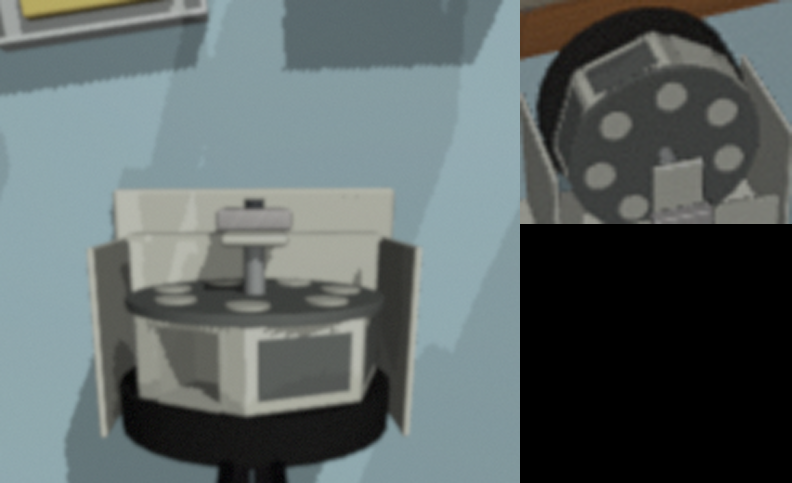

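In the wrist crop, the left facet at (180,365), on the +y side, is the open well: its inner walls and a shadow show. The right one at (305,365) is a closed, framed lid. The well is at a ≈ -27.7°, so I stroke back toward -y by 28°, an arc from y = +19 to -19.

Emit:
drive_tool:
  series:
    - [[-1.1,0.8,-2.5],0]
    - [[-1.1,0.8,-2.5],0]
    - [[-0.94,0.61,-2.5],0]
    - [[0,0,-2.5],0]
    - [[0,0,-1],0]
    - [[0,0,-0.5],0]
    - [[0,0,-0.3],0]
    - [[0,0,-0.25],0]
    - [[0,0,-0.21],0]
    - [[0,0,0],0]

```text
time: 16.9
ee_pos: [0.4694, 0.0318, 0.2072]
eef_rot: [0.999, -0.051, 0.0, 0.0]
ft_force: [0.3, 0.7, 0.9]
width: 0.0005
grip_force: 0.8
```

Emit:
drive_tool:
  series:
    - [[-0.065,-0.63,0.098],0]
    - [[-0.065,-0.63,0.045],0]
    - [[-0.065,-0.63,0.003],0]
    - [[-0.065,-0.63,-0.003],0]
    - [[-0.065,-0.63,-0.045],0]
    - [[-0.065,-0.63,-0.098],0]
    - [[0,0,0],0]
    - [[0,0,1],0]
    - [[0,0,1],0]
    - [[0,0,1],0]

```text
time: 18.15
ee_pos: [0.4653, -0.0059, 0.2378]
eef_rot: [0.999, -0.051, 0.0, 0.0]
ft_force: [-0.4, 0.3, -0.3]
width: 0.0008
grip_force: 0.0
```

```bash
python3 -c "
from h import *
snap('scene','s6.png');print(r.read_state()['ft_force'],r.read_state()['ee_pos'])"
python3 dots.py s6
```

```text
[0.856411   0.08697987 1.25380416] [ 0.46588195 -0.00583756  0.23907416]
s6 (6453, np.float64(0.052), np.float64(-0.002), np.float64(25.8))
```

Emit:
drive_tool:
  series:
    - [[0,0,2],0]
    - [[0,0,2],0]
    - [[0.7,0.3,2],0]
    - [[0.7,0.3,2],0]
    - [[0.7,0.3,1],0]
    - [[0.7,0.3,0],0]
    - [[0.7,0.4,0],0]
    - [[0,0,0],0]
    - [[0,0,0],0]
    - [[0,0,0],0]

```text
time: 19.45
ee_pos: [0.5001, 0.0098, 0.3269]
eef_rot: [0.999, -0.051, -0.0, 0.0]
ft_force: [0.3, -0.2, 0.1]
width: 0.0008
grip_force: 0.0
```

```bash
python3 - <<'E'
from fit import *
snap('wrist','w7.png'); snap('scene','s7.png'); snap('top','t7.png')
p=[.50073,.00956,-.10356]; h=.1233
d=cam('w7'); e=cam('s7')
def box(a):
    c,s=np.cos(a),np.sin(a); L=[]
    for sx in(-15,21):
        for sy in(-18,18): L.append((sx/1e3,sy/1e3))
    o=[L[0],L[1],L[3],L[2]]
    return np.array([(x,y*c-.068*s,h+y*s+.068*c) for x,y in o])
def draw(f,d,u,v,w,hh,k):
    im=cv2.resize(cv2.imread(f'pics/{f}.png')[v:v+hh,u:u+w],None,fx=k,fy=k,interpolation=cv2.INTER_CUBIC)
    q=pr(d,place(box(0),p)); q=(q-[u,v]+.5)*k
    cv2.polylines(im,[q.astype(int)],True,(0,0,255),1); return im
A=draw('w7',d,190,120,170,120,2.9); B=draw('s7',e,240,145,85,70,3.2)
cv2.imwrite('pics/v7.png',np.hstack([A,cv2.copyMakeBorder(B,0,A.shape[0]-B.shape[0],0,0,cv2.BORDER_CONSTANT)])); print(A.shape,B.shape)
print(r.read_state()['ee_pos'])
E
python3 dots.py s7
```

```text
(348, 493, 3) (224, 272, 3)
[0.50017502 0.00983067 0.32701928]
s7 (6314, np.float64(0.051), np.float64(-0.002), np.float64(25.7))
```

View pics/v7.png

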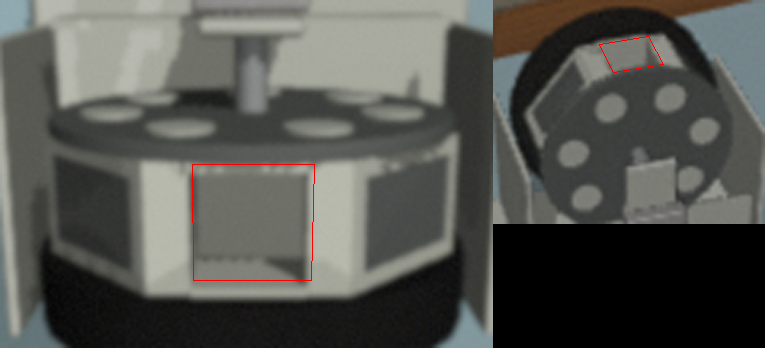

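The open well faces up. The predicted mouth (red box at (193..313,165..280)) matches it within about 1.5 mm, and the dot phase gives 0.0°. Now I locate the tube.

Run:
```python
from fit import *
def tri(f,u,v,z):
    d=cam(f); o=-d['R'].T@d['t']; w=d['R'].T@np.linalg.solve(d['intrinsics'],[u,v,1]); return (o+w*(z-o[2])/w[2]).round(4)
print(tri('top0',423.9,286.5,.09),tri('scene0',147.6,204.4,.09),tri('wr1',499,199,.09))
# silhouette fit: cylinder outline vs image brightness (object vs cloth: cloth is bluish)
from scipy.optimize import minimize
fs=['top0','scene0','wr1']; M=[]
for f in fs:
    im=cv2.imread('pics/'+f+'.png').astype(np.float32); M.append(cv2.GaussianBlur(((im[:,:,0]-im[:,:,2])<0.06*im.sum(2)/1).astype(np.float32),(0,0),1))
a=np.linspace(0,2*np.pi,48,endpoint=False)
def cyl(x,y,R=.014,H=.09): return np.vstack([np.c_[x+R*np.cos(a),y+R*np.sin(a),np.full(48,z)] for z in(0,H)])
def cost(p,only=None):
    s=0
    for i,(f,m) in enumerate(zip(fs,M)):
        if only is not None and i!=only: continue
        h=cv2.convexHull(pr(cam(f),cyl(*p)).astype(np.float32))
        big=np.zeros(m.shape,np.uint8); cv2.fillConvexPoly(big,(h*16).astype(int),255,cv2.LINE_AA,4)
        B=big/255.; ring=cv2.dilate(B,np.ones((7,7)))-B
        s+=-(B*m).sum()/B.sum()+(ring*m).sum()/ring.sum()
    return s
for o in (None,0,1,2):
    c=[(cost((x,y),o),x,y) for x in np.arange(.385,.425,.001) for y in np.arange(-.305,-.27,.001)]
    print(o,min(c))
```

```text
[ 0.4032 -0.2908  0.09  ] [ 0.4076 -0.2911  0.09  ] [ 0.4032 -0.2858  0.09  ]
None (np.float64(-1.1096774471603639), np.float64(0.402), np.float64(-0.292))
0 (np.float64(-0.09261661684919764), np.float64(0.42000000000000004), np.float64(-0.305))
1 (np.float64(-0.40574214073452164), np.float64(0.403), np.float64(-0.293))
2 (np.float64(-0.7149937814751146), np.float64(0.402), np.float64(-0.291))
```

Emit:
drive_tool:
  series:
    - [[-1.6,-5,0],0]
    - [[-1.6,-5,0],0]
    - [[-1.6,-5,0],0]
    - [[-1.6,-5,-2],0]
    - [[-1.6,-5,-2],0]
    - [[-1.7,-5,-2],0]
    - [[0,0,-2],0]
    - [[0,0,-2],0]
    - [[0,0,0],0]
    - [[0,0,0],0]
  hand: 0

```text
time: 20.85
ee_pos: [0.4036, -0.2902, 0.2279]
eef_rot: [0.999, -0.051, 0.0, 0.0]
ft_force: [-0.4, 0.6, 0.9]
width: 0.0853
grip_force: 0.0
```

Run:
```python
from fit import *
snap('wrist','w8.png'); d=cam('w8'); print(d['ee'])
im=cv2.imread('pics/w8.png')
a=np.linspace(0,2*np.pi,32,endpoint=False)
for x,y,c in((.403,-.2905,(0,0,255)),):
    for z in (0,.09):
        q=pr(d,np.c_[x+.014*np.cos(a),y+.014*np.sin(a),np.full(32,z)]); cv2.polylines(im,[q.astype(int)],True,c,1); print(q.min(0),q.max(0))
cv2.imwrite('pics/v8.png',im)
```

```text
[ 0.40359647 -0.29016693  0.2278867 ]
[264.1668696 167.7953769] [288.80854866 192.01835579]
[261.01848967 185.16148285] [292.68644069 215.73791202]
```

View pics/v8.png

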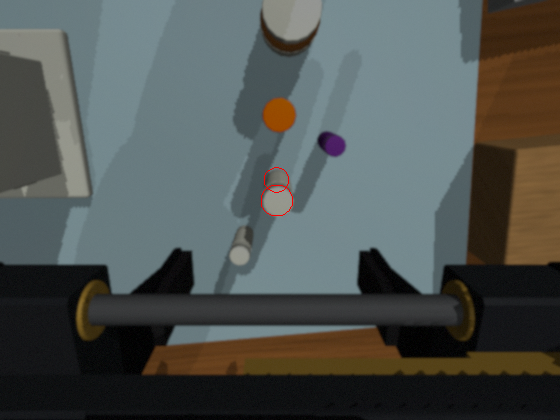

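The wrist view confirms the tube: the projected cap circle at (277,200) sits exactly on its white cap, with the small white one at (240,255) clear. Descending to grasp.

Emit:
drive_tool:
  series:
    - [[-0.05,0,-2.5],0]
    - [[0,0,-2.5],0]
    - [[0,0,-2.5],0]
    - [[0,0,-2.5],0]
    - [[0,0,-2.5],0]
    - [[0,0,-2],0]
    - [[0,0,-1.5],0]
    - [[0,0,-0.6],0]
    - [[0,0,0],0]
    - [[0,0,0],0]

```text
time: 22.15
ee_pos: [0.4032, -0.2903, 0.0617]
eef_rot: [0.999, -0.051, 0.0, 0.0]
ft_force: [0.2, 0.4, -0.5]
width: 0.0871
grip_force: 0.0
```

Emit:
drive_tool:
  series:
    - [[0,0,0],0]
    - [[0,0,0],0]
    - [[0,0,0],0]
    - [[0,0,0],0]
    - [[0,0,0],0]
    - [[0,0,0],0]
    - [[0,0,0],0]
    - [[0,0,0],0]
    - [[0,0,0],0]
    - [[0,0,0],0]
  hand: 1
  newtons: 8

```text
time: 23.4
ee_pos: [0.4027, -0.29, 0.0609]
eef_rot: [0.999, -0.051, -0.0, 0.0]
ft_force: [-0.5, -0.1, -0.5]
width: 0.0279
grip_force: 8.0
```

Emit:
drive_tool:
  series:
    - [[0,0,4],0]
    - [[0,0,4],0]
    - [[0,0,4],0]
    - [[1.5,4.5,3],0]
    - [[1.5,4.5,3],0]
    - [[1.5,4.5,3],0]
    - [[1.5,4.5,3],0]
    - [[1.5,4.5,0],0]
    - [[1.5,4.5,0],0]
    - [[1,3,0],0]

```text
time: 24.65
ee_pos: [0.503, 0.0124, 0.3011]
eef_rot: [0.999, -0.05, 0.0, -0.0]
ft_force: [0.1, -0.8, -0.3]
width: 0.0281
grip_force: 8.0
```

Emit:
drive_tool:
  series:
    - [[0,0,-1],0]
    - [[0,0,-1],0]
    - [[0,0,-1],0]
    - [[0,0,0],0]
    - [[0,0,0],0]
    - [[0,0,0],0]
    - [[0,0,0],0]
    - [[0,0,0],0]
    - [[0,0,0],0]
    - [[0,0,0],0]

```text
time: 25.9
ee_pos: [0.5028, 0.01, 0.271]
eef_rot: [0.999, -0.051, 0.0, 0.0]
ft_force: [-0.2, -0.5, -0.2]
width: 0.0279
grip_force: 8.0
```

```bash
python3 - <<'E'
from fit import *
s=r.read_state(); print(s['time'],s['ee_pos'],s['width'],s['ft_force'])
snap('scene','s9.png'); snap('wrist','w9.png'); d=cam('s9'); im=cv2.imread('pics/s9.png').astype(int)
e=s['ee_pos']; a=np.linspace(0,2*np.pi,48,endpoint=False)
# row-wise edges of the tube below the fingertips in the scene view vs prediction
g=im.sum(2)
for z in(-.02,-.03,-.04,-.05):
    q=pr(d,np.c_[e[0]+.014*np.cos(a),e[1]+.014*np.sin(a),np.full(48,e[2]+z)]); v=int(q[:,1].mean())
    print(z,v,'pred',q[:,0].min().round(1),q[:,0].max().round(1),int(q[:,0].min())-6, g[v,int(q[:,0].min())-6:int(q[:,0].max())+8].tolist())
q=pr(d,np.c_[e[0]+.014*np.cos(a),e[1]+.014*np.sin(a),np.full(48,e[2]-.061)]); u=int(q[:,0].mean()); v=int(q[:,1].max()); print('bottom pred v',q[:,1].max(),u,g[v-8:v+8,u].tolist())
E
python3 dots.py s9
```

```text
25.9 [0.5027844  0.00995896 0.27097766] 0.0278989315401588 [-0.21171839 -0.51423584 -0.23115528]
-0.02 137 pred 276.4 289.5 270 [132, 140, 138, 138, 131, 130, 204, 314, 355, 400, 421, 426, 423, 413, 400, 388, 368, 333, 290, 207, 136, 125, 147, 137, 149, 144, 144]
-0.03 141 pred 276.4 289.4 270 [138, 137, 141, 142, 133, 150, 230, 339, 376, 403, 424, 429, 422, 414, 395, 385, 363, 336, 284, 189, 126, 134, 144, 138, 138, 137, 141]
-0.04 145 pred 276.4 289.4 270 [133, 126, 137, 132, 138, 151, 238, 336, 376, 403, 420, 426, 425, 416, 400, 387, 370, 331, 275, 184, 134, 130, 144, 133, 142, 149, 136]
-0.05 149 pred 276.5 289.3 270 [102, 90, 72, 82, 68, 87, 197, 329, 375, 398, 423, 427, 424, 420, 396, 387, 364, 329, 247, 120, 63, 78, 85, 100, 104, 137, 138]
bottom pred v 157.62445134995946 282 [424, 427, 396, 384, 384, 384, 387, 384, 321, 240, 314, 365, 368, 371, 369, 367]
s9 (6352, np.float64(0.052), np.float64(-0.002), np.float64(25.7))
```

Tube edges in the scene view match the prediction to within 0.5 px, and the wheel is still at 0°. Lowering into the well.

Emit:
drive_tool:
  series:
    - [[0,0,-1],0]
    - [[0,0,-0.5],0]
    - [[0,0,-0.5],0]
    - [[0,0,-0.5],0]
    - [[0,0,-0.5],0]
    - [[0,0,-0.5],0]
    - [[0,0,-0.5],0]
    - [[0,0,-0.4],0]
    - [[0,0,0],0]
    - [[0,0,0],0]

```text
time: 27.25
ee_pos: [0.5029, 0.01, 0.2271]
eef_rot: [0.999, -0.051, 0.0, 0.0]
ft_force: [-0.3, 0.7, -0.5]
width: 0.0275
grip_force: 8.0
```

Emit:
drive_tool:
  series:
    - [[0,0,-0.15],0]
    - [[0,0,-0.15],0]
    - [[0,0,-0.15],0]
    - [[0,0,-0.15],0]
    - [[0,0,-0.1],0]
    - [[0,0,0],0]
    - [[0,0,0],0]
    - [[0,0,0],0]
    - [[0,0,0],0]
    - [[0,0,0],0]

```text
time: 28.5
ee_pos: [0.5028, 0.0099, 0.22]
eef_rot: [0.999, -0.051, 0.0, 0.0]
ft_force: [0.4, 1.1, 0.4]
width: 0.0277
grip_force: 8.0
```

```bash
python3 - <<'E'
from h import *
s=r.read_state(); print(s['time'],s['ee_pos'],s['width'],s['ft_force'],s['torque']); snap('scene','s10.png')
E
python3 dots.py s10
```

```text
28.5 [0.50277249 0.0099074  0.21998352] 0.027727137262374045 [0.38892183 1.06887448 0.42785793] [-0.04770201  0.01405158  0.01205882]
s10 (6391, np.float64(0.051), np.float64(-0.002), np.float64(25.8))
```

No contact yet, and the floor is expected at TCP about 0.218. Easing down.

Emit:
drive_tool:
  series:
    - [[0,0,-0.05],0]
    - [[0,0,-0.05],0]
    - [[0,0,-0.05],0]
    - [[0,0,0],0]
    - [[0,0,0],0]
    - [[0,0,0],0]
    - [[0,0,0],0]
    - [[0,0,0],0]
    - [[0,0,0],0]
    - [[0,0,0],0]

```text
time: 29.8
ee_pos: [0.5027, 0.01, 0.2184]
eef_rot: [0.999, -0.051, -0.0, 0.0]
ft_force: [-0.1, -0.1, -1.0]
width: 0.0278
grip_force: 8.0
```

Emit:
drive_tool:
  series:
    - [[0,0,-0.05],0]
    - [[0,0,-0.05],0]
    - [[0,0,0],0]
    - [[0,0,0],0]
    - [[0,0,0],0]
    - [[0,0,0],0]
    - [[0,0,0],0]
    - [[0,0,0],0]
    - [[0,0,0],0]
    - [[0,0,0],0]

```text
time: 31.05
ee_pos: [0.5028, 0.0099, 0.2175]
eef_rot: [0.999, -0.051, 0.0, 0.0]
ft_force: [0.3, 0.6, -0.2]
width: 0.0275
grip_force: 8.0
```

Emit:
drive_tool:
  series:
    - [[0,0,-0.05],0]
    - [[0,0,-0.05],0]
    - [[0,0,0],0]
    - [[0,0,0],0]
    - [[0,0,0],0]
    - [[0,0,0],0]
    - [[0,0,0],0]
    - [[0,0,0],0]
    - [[0,0,0],0]
    - [[0,0,0],0]

```text
time: 32.3
ee_pos: [0.5028, 0.0099, 0.2165]
eef_rot: [0.999, -0.051, 0.0, 0.0]
ft_force: [-0.6, -0.6, 3.3]
width: 0.028
grip_force: 8.0
```

The tube has seated with 3.3 N. I ease off slightly and open partway.

Emit:
drive_tool:
  series:
    - [[0,0,0.03],0]
    - [[0,0,0],0]
    - [[0,0,0],0]
    - [[0,0,0],0]
    - [[0,0,0],0]
    - [[0,0,0],0]
    - [[0,0,0],0]
    - [[0,0,0],0]
    - [[0,0,0],0]
    - [[0,0,0],0]

```text
time: 33.55
ee_pos: [0.5028, 0.0099, 0.2168]
eef_rot: [0.999, -0.051, -0.0, 0.0]
ft_force: [-0.4, -0.9, 3.6]
width: 0.0281
grip_force: 8.0
```

Emit:
drive_tool:
  series:
    - [[0,0,0],0]
    - [[0,0,0],0]
    - [[0,0,0],0]
    - [[0,0,0],0]
    - [[0,0,0],0]
    - [[0,0,0],0]
    - [[0,0,0],0]
    - [[0,0,0],0]
    - [[0,0,0],0]
    - [[0,0,0],0]
  hand: 0.4

```text
time: 34.8
ee_pos: [0.5028, 0.0099, 0.2167]
eef_rot: [0.999, -0.051, -0.0, 0.0]
ft_force: [0.6, -0.3, -0.5]
width: 0.0523
grip_force: 0.0
```

```bash
python3 - <<'E'
from h import *
s=r.read_state(); print(s['time'],s['ee_pos'],s['width'],s['ft_force']); snap('scene','s11.png')
E
python3 dots.py s11
```

```text
34.8 [0.50277174 0.00990864 0.21674993] 0.05226288575486591 [ 0.640093   -0.26330164 -0.45404725]
s11 (6397, np.float64(0.051), np.float64(-0.002), np.float64(26.0))
```

Released, and the wheel is still at about 0.3°. Withdrawing straight up.

Emit:
drive_tool:
  series:
    - [[0,0,0.5],0]
    - [[0,0,1],0]
    - [[0,0,1.5],0]
    - [[0,0,2],0]
    - [[0,0,2.5],0]
    - [[0,0,2.5],0]
    - [[0,0,3],0]
    - [[0,0,0],0]
    - [[0,0,0],0]
    - [[0,0,0],0]

```text
time: 36.1
ee_pos: [0.5024, 0.0099, 0.3462]
eef_rot: [0.999, -0.051, -0.001, 0.0]
ft_force: [0.2, 0.6, -0.3]
width: 0.0519
grip_force: 0.0
```

```bash
python3 - <<'E'
from fit import *
s=r.read_state(); print(s['time'],s['ee_pos'],s['ft_force']); snap('scene','s12.png')
d=cam('s12'); g=cv2.imread('pics/s12.png').astype(int).sum(2); a=np.linspace(0,2*np.pi,48,endpoint=False)
for z in(.205,.225,.24):
    q=pr(d,np.c_[.5028+.014*np.cos(a),.0099+.014*np.sin(a),np.full(48,z)]); v=int(q[:,1].mean()); u=int(q[:,0].min())
    print(v,q[:,0].min().round(1),q[:,0].max().round(1),u-6,g[v,u-6:u+22].tolist())
# bystanders moved? compare with the first picture away from the arm and dispenser
A=cv2.imread('pics/scene0.png').astype(int);B=cv2.imread('pics/s12.png').astype(int); D=(np.abs(A-B).sum(2)>90)
for n,(u,v) in dict(jar=(151,268),orange=(152,237),purple=(130,238),small=(166,205),cup=(371,188),yog=(427,225),cheese=(361,282),salad=(270,315),bread=(153,331)).items(): print(n,D[v-14:v+14,u-14:u+14].sum())
E
python3 dots.py s12
```

```text
36.1 [0.50244477 0.00990602 0.34615168] [ 0.24301806  0.62907287 -0.28507408]
156 276.5 289.2 270 [65, 68, 60, 65, 60, 79, 173, 312, 361, 397, 412, 422, 417, 414, 395, 382, 357, 330, 275, 247, 326, 341, 356, 343, 153, 70, 71, 72]
148 276.4 289.3 270 [174, 145, 145, 118, 97, 97, 146, 265, 317, 347, 364, 378, 385, 378, 372, 362, 343, 314, 275, 231, 131, 119, 161, 174, 176, 166, 164, 174]
142 276.4 289.4 270 [197, 194, 192, 205, 202, 196, 218, 286, 374, 426, 435, 436, 437, 427, 434, 430, 428, 413, 367, 250, 201, 196, 197, 184, 184, 186, 192, 189]
jar 0
orange 46
purple 0
small 150
cup 0
yog 0
cheese 0
salad 0
bread 0
s12 (6239, np.float64(0.052), np.float64(-0.002), np.float64(26.0))
```

The tube stands upright in the well and the wheel faces up. The bystanders are unmoved; the differences at the orange and small tubes come from the removed tube and its shadow. Handing in.

```bash
python3 -c "
from h import *
print(r.close_job())"
```

```text
the job is handed in; nothing more can be done
None
```

The wheel was stroked until its open well faced up (to within about 0.5°), the tablet tube now stands upright in it, and the job was handed in at about 36 s; the highest press on the wheel I read was 12.4 N, while first feeling for the rim.

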